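# Pack the recycling carton by the balcony door

## Robot

A 6-joint arm with a two-finger parallel gripper is mounted at the origin on the work surface. World frame = base frame: x ahead of the robot, y to its left, z up, the work surface at z = 0. Lengths are in m, angles in rad, forces in N, time in s.
With the tool pointing down it reaches from about 0.375 to 0.9 m from the base axis. Payload 3.1 kg.
Tool frame: the origin (TCP) lies at the very end of the fingers, on their centre line; the grasp point (between the pads) lies 19 mm behind it; z points along the fingers, y is the direction in which the jaws open and shut (so a half turn about z gives the same grasp; the last joint's range is limited). The gripper opens to 85 mm and grips with 20 to 120 N. Pads are 22 mm wide; open, the fingers measure 114 mm over their backs; the gripper's body (76 mm by 85 mm) begins 54 mm behind the grasp point. The pads swing forward as they close: fully open they stand 13 mm farther back than shut.
Start: joints at [1.069, 0.527, 1.433, -0, 1.181, -0.178], TCP at [0.199, 0.593, 0.231] pointing down, gripper open.
Joint ranges: [-3.08, 3.08], [-0.75, 2.2], [0.22, 2.44], [-1.43, 4.57], [0, 2.65], [-2.85, 2.85]. Speed limits (rad/s): [2.79, 2.79, 3.14, 3.14, 3.14, 3.14].

## Interface

Orientations are given as a unit quaternion [x, y, z, w].
In Python, from station import * gives the robot as it stands.
- The arm moves only by the tool jog_arm, never from a script. Its argument "motion" is a list of rows, each a list of 5 numbers: the shift along the world's x, y, z in cm, then the turn about the world's z in degrees, then the closure in counts, from 0 (fully open) to 255 (shut). In form: [[tx, ty, tz, yaw, jaw], ...]. A call has 1 to 10 rows; each row shifts and turns the pose as measured when the row begins; what a row does not reach is not made up. A row lasts 1/12 s, in which the tool goes at most 41.7 mm and 7.16 degrees, less where a joint would pass 70% of its speed; a pose out of reach is approached as far as the arm can. A call with a gripper value outside its range is refused whole. The fingers move at their own pace and stop on an object; "squeeze" is the grip in N (left out, the last holds). Time passes only in rows, so rows that do not move let the fingers close. It gives the time, the measured TCP pose, the force and the opening at its end, in the units of the state.
- sense(): the state, without advancing time (a new reading comes with each control period).
- snapshot(name): name is "scene" or "top" or "wrist"; returns a dict with "img" (400x640x3 uint8, red, green, blue), "depth" (400x640 float32, m along the optical axis (not along the pixel's ray), 0 where there is no reading), "intrinsics" (3x3 intrinsics, pixels), "eye" and "attitude" of the camera in the world. Camera axes: x right, y down, z forward; pixel columns grow to the right and rows downward; lengths in m; the calibration is good to about 2 mm. The wrist camera is an equidistant fisheye: a pixel r from the principal point sees the ray r / f radians off the axis. A picture is of the moment at which its call begins.
- sign_off(): hands the job in, once; it reports no verdict.
The state is a dict: "t": time; "q": joint angles; "qd": joint speeds; "tau": joint torques, N m; "tcp_pos": TCP position; "tool_rot": TCP orientation; "force": force on the tool from outside, world axes, zero at the start; "ft_torque": the same for the moment, N m; "finger_gap": opening from 0.0 (shut) to 1.0 (fully open).
Only numpy, scipy, OpenCV 4.12 (cv2) and the standard library are available. Lean on these libraries where they do the work, as an engineer would, in place of code of your own. Each camera call takes 0.05 s, during which the arm holds its last target.

## Task

Pack the long narrow box and the small square box into the shallow open carton, where a flat tin is lying already, so that all three sit flat on the carton's floor side by side and nothing rides on the tin, on the rim or on its neighbour. Both boxes stay upright as they stand now; set them down gently, do not drop them. The squat wide box and the other things on the shelf are not part of this.

Things in the scene. Friction and masses are not known exactly. Their poses are not given: they have to be found in the camera images.
- carton: shallow open carton of brown cardboard, fixed to the shelf top, 180 (its x) by 148 (its y) by 30 mm high, walls and floor 5 mm thick: inside 170 by 138 mm, floor 5 mm up, rim 30 mm up. Origin at the centre of its underside, x along its longer side, z up. A thin slip of paper lies flat on its floor and does not matter.
- longbox_center (a point): centre (half-way up) of the long narrow box: closed white card box standing on its long edge face, 140 (its x) by 46 (its y) by 76 mm high, about 0.2 kg, loose and rigid; best gripped across the 46 mm, near the top so that the fingers stay above the carton's rim. It fits the carton only along the carton's x, at the side (y) away from the tin. z up.
- shortbox_center (a point): centre (half-way up) of the small square box: closed brown cardboard box 60 by 60 by 70 mm high, about 0.12 kg, loose and rigid; x and y along its sides, z up. The squat wide brown box (115 by 100 by 48 mm) is not this one. It fits beside the tin, along the carton's x, on the tin's side (y) of the carton; gripped along the carton's x the fingers keep clear of the long box.
- tin_center (a point): centre (half-way up) of the flat steel tin lying loose in the carton, 62 (along the carton's x) by 56 (along the carton's y) by 22 mm high, about 0.15 kg, its top 27 mm above the shelf top, lower than the rim. It lies in one of two opposite corners: centre about 45 mm from the carton's centre along -x and 36 mm along +y, or 45 mm along +x and 36 mm along -y (carton axes). It may be nudged but must stay flat in the carton.
There are look-alikes about, which are no part of the job. Leave any blue or orange look-alike of the carton alone.

How it is judged:
At the end, for the whole second after the job is handed in: the long box, the small square box and the tin are all inside the carton's walls, each flat on its floor (centre no more than 6 mm above where it is when seated, tilt under 0.12 rad), upright, released and at rest (x of longbox_center in the frame of carton between -0.085 and 0.085 m and y of longbox_center in the frame of carton between -0.069 and 0.069 m and z of longbox_center in the frame of carton between 0 and 0.049 m and angle between each of longbox_center, shortbox_center, tin_center's own z axis and vertical below 0.12 rad and x of shortbox_center in the frame of carton between -0.085 and 0.085 m and y of shortbox_center in the frame of carton between -0.069 and 0.069 m and z of shortbox_center in the frame of carton between 0 and 0.046 m and x of tin_center in the frame of carton between -0.085 and 0.085 m and y of tin_center in the frame of carton between -0.069 and 0.069 m and z of tin_center in the frame of carton between 0 and 0.022 m and linear speed of each of longbox, shortbox, tin below 0.02 m/s); the robot touches nothing.
It fails at once if the long box is let fall (faster than 0.7 m/s with no finger on it, a fall of about 25 mm) (linear speed of longbox above 0.7 m/s and contact force between longbox and the fingers below 0.05 N).
It fails at once if the short box is let fall (faster than 0.7 m/s with no finger on it, a fall of about 25 mm) (linear speed of shortbox above 0.7 m/s and contact force between shortbox and the fingers below 0.05 N).
It also fails if it takes over 45 s, if anything falls off the work surface, if the arm or the gripper's body presses on something with over 40 N, if the wrist force passes 120 N, or if a joint passes its speed limit or range.

## Working session

There is one attempt and no reset: what is moved stays moved. The work goes in short steps, Python scripts to look and compute and a tool call to move; the robot and the scene stay as the last step left them, time stands still between calls to the robot, and variables do not carry over. Pictures are saved under pics/ and viewed, and the job is handed in when it is done.

Besides the shell and the picture viewer there is one more tool, called as a command line: name --pt "numbers of a row" for each row, then --argument value for the rest. jog_arm: Moves the arm, as the interface text tells. Its arguments: {"type":"object","properties":{"motion":{"type":"array","items":{"type":"array","items":{"type":"number"}}},"squeeze":{"type":"number"}},"required":["motion"]}

```bash
mkdir -p pics; ls; python3 - <<'E'
from station import *
import cv2,numpy as np
s=sense();print({k:np.round(v,3) for k,v in s.items()})
for n in("scene","top"):
    d=snapshot(n);cv2.imwrite(f"pics/{n}0.png",d["img"][:,:,::-1]);np.savez(f"{n}0.npz",**d)
    print(n,d["intrinsics"],d["eye"],d["attitude"])
E
```

```text
pics
{'t': np.float64(0.0), 'q': array([ 1.069,  0.528,  1.434, -0.   ,  1.181, -0.178]), 'qd': array([-0.   , -0.002,  0.001, -0.001, -0.   ,  0.   ]), 'tau': array([-2.0000e-03, -4.4235e+01, -1.7802e+01, -0.0000e+00,  9.0000e-03,
        0.0000e+00]), 'tcp_pos': array([0.198, 0.592, 0.23 ]), 'tool_rot': array([ 0.161,  0.987, -0.001, -0.   ]), 'force': array([ 0.303,  0.298, -0.187]), 'ft_torque': array([-0.021, -0.047,  0.048]), 'finger_gap': np.float64(0.997)}
scene [[369.69209076   0.         321.3052272 ]
 [  0.         369.69209076 203.7004069 ]
 [  0.           0.           1.        ]] [1.1258216  0.04129275 0.71830359] [ 0.60734958  0.68926257 -0.29214887 -0.26588086]
top [[439.48973387   0.         316.84958242]
 [  0.         439.48973387 206.52727962]
 [  0.           0.           1.        ]] [ 0.2415054  -0.06052644  1.25698602] [-0.70335631  0.7067228  -0.05169666  0.05621603]
```

View pics/scene0.png

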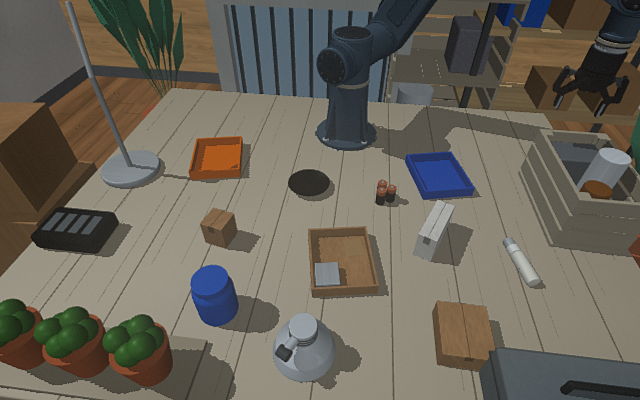

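View pics/top0.png

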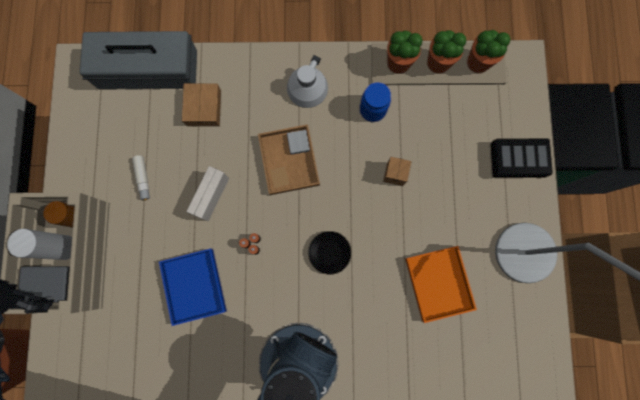

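The scene shows the brown carton at (343,262) in scene and (289,160) in top, with the tin in its corner at top (298,142). The long white box is at top (207,193). Of the two brown boxes, (398,171) in top is small and square, so it is the one meant. The one at (201,103) is the squat wide box. I'll confirm with crops and measure from depth.

```bash
cat > h.py <<'E'
import numpy as np,cv2
from scipy.spatial.transform import Rotation as R
def cloud(d):
    K=d["intrinsics"];h,w=d["depth"].shape
    u,v=np.meshgrid(np.arange(w),np.arange(h));z=d["depth"]
    p=np.stack([(u-K[0,2])/K[0,0]*z,(v-K[1,2])/K[1,1]*z,z],-1)
    return p@R.from_quat(d["attitude"]).as_matrix().T+d["eye"]
def crop(d,x0,y0,x1,y1,s,fn):
    cv2.imwrite(fn,cv2.resize(np.ascontiguousarray(d["img"][y0:y1,x0:x1,::-1]),None,fx=s,fy=s,interpolation=cv2.INTER_CUBIC))
def rect(P):
    return cv2.minAreaRect((P[:,:2]*1000).astype(np.float32))
E
python3 - <<'E'
from h import *
d=dict(np.load("top0.npz"));s=dict(np.load("scene0.npz"))
crop(d,180,110,420,230,3,"pics/topcrop.png")
crop(s,190,190,470,310,2.8,"pics/scenecrop.png")
for n,d in(("top",d),("scene",s)):
    P=cloud(d);v=d["depth"]>0
    rg={"long":(180,155,235,230),"short":(380,150,420,195),"squat":(180,80,222,130),"carton":(252,118,325,200)} if n=="top" else {"long":(405,190,465,270),"short":(195,200,245,255),"squat":(425,290,500,375),"carton":(300,220,390,305)}
    for k,(a,b,c,e) in rg.items():
        Q=P[b:e,a:c][v[b:e,a:c]]
        top=np.percentile(Q[:,2],99.5)
        T=Q[Q[:,2]>top-0.008]
        print(n,k,"top z",round(top,4),len(T),rect(T), "table", np.round(np.percentile(Q[:,2],[2,10]),4))
E
```

```text
top long top z 0.0806 794 ((466.6320495605469, 253.2281494140625), (46.882904052734375, 140.4514617919922), 65.22627258300781) table [-0.0047 -0.0026]
top short top z 0.0749 425 ((529.39306640625, -278.4700927734375), (59.630882263183594, 60.92197036743164), 76.06660461425781) table [-0.0043 -0.002 ]
top squat top z 0.0626 27 ((741.7670288085938, 295.2110290527344), (128.015625, 55.47542190551758), 16.591781616210938) table [-0.0029  0.0002]
top carton top z 0.0341 672 ((571.7849731445312, 29.728317260742188), (182.55081176757812, 148.4097137451172), 11.073221206665039) table [-0.0039 -0.0015]
scene long top z 0.0788 814 ((468.0577697753906, 252.51699829101562), (45.8799934387207, 143.0623321533203), 65.68621063232422) table [-0.0017 -0.0006]
scene short top z 0.0727 485 ((531.9534912109375, -279.2708740234375), (61.65800857543945, 62.006629943847656), 77.28335571289062) table [-0.0014 -0.0004]
scene squat top z 0.1052 91 ((819.3225708007812, 310.03668212890625), (5.616383075714111, 41.87528610229492), 82.59727478027344) table [-0.0012  0.0001]
scene carton top z 0.0326 1262 ((572.57421875, 28.358680725097656), (184.54653930664062, 148.18133544921875), 11.053275108337402) table [-0.0012 -0.    ]
```

View pics/topcrop.png

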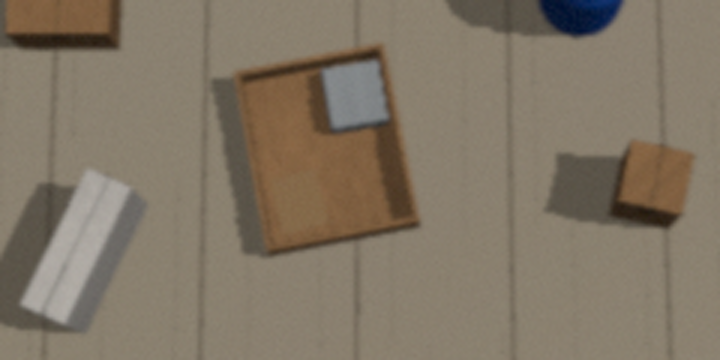

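View pics/scenecrop.png

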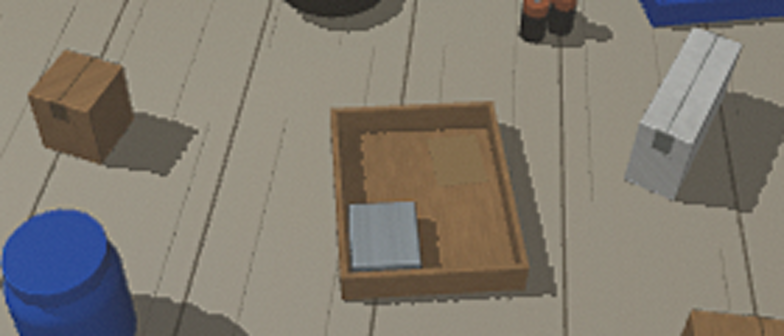

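```bash
python3 - <<'E'
from h import *
# tin and carton in detail
C=np.array([.572,.029]);a=np.radians(11.06);ux=np.array([np.cos(a),np.sin(a)]);uy=np.array([-np.sin(a),np.cos(a)])
for n in("top","scene"):
    d=dict(np.load(n+"0.npz"));P=cloud(d)
    L=np.stack([(P[...,:2]-C)@ux,(P[...,:2]-C)@uy],-1)
    m=(abs(L[...,0])<.080)&(abs(L[...,1])<.064)&(P[...,2]>.018)&(d["depth"]>0)
    ys,xs=np.nonzero(m);print(n,m.sum(),xs.min(),xs.max(),ys.min(),ys.max())
    r=cv2.minAreaRect((L[m]*1000).astype(np.float32));print("tin in carton",r, P[m][:,2].mean())
E
```

```text
top 409 287 308 130 153
tin in carton ((45.941162109375, -35.83385467529297), (56.27594757080078, 65.13722229003906), 89.41050720214844) 0.02713555734950296
scene 580 315 340 262 286
tin in carton ((46.32383728027344, -36.8048095703125), (54.27978515625, 64.20011138916016), 89.6893539428711) 0.02727067535541471
```

Crops confirm it. The carton with the tin is the brown one, with the tin at carton (+45,−36), crop (355,95). The white long box is at crop (83,250) and the 60×60 box at crop (653,180). Depth puts the long box at (467,253) with its jaw axis at 65.5°, the short box at (530,−279) with sides at 76.7°, and the carton at (572,29), turned 11.06°. I'll go over the long box first.

jog_arm --pt "2.5 -3.1 0 -0.6 0" --pt "2.5 -3.1 0 -0.6 0" --pt "2.5 -3.1 0 -0.6 0" --pt "2.5 -3.1 0 -0.6 0" --pt "2.5 -3.1 0 -0.6 0" --pt "2.5 -3.1 0 -0.6 0" --pt "2.5 -3.1 0 -0.6 0" --pt "2.5 -3.1 0 -0.6 0" --pt "2.5 -3.1 0 -0.6 0" --pt "2.5 -3.1 0 -0.6 0" --squeeze 35

```text
t: 0.93
tcp_pos: [0.4478, 0.2733, 0.2264]
tool_rot: [0.207, 0.978, -0.001, -0.003]
force: [0.2, 0.5, 0.1]
finger_gap: 0.998
```

```bash
cat > st.py <<'E'
from station import *
import sys
from h import *
s=sense();m=R.from_quat(s["tool_rot"]).as_matrix()
jaw=np.degrees(np.arctan2(m[1,1],m[0,1]))%180
p=s["tcp_pos"]*100
print("t",s["t"],"tcp cm",p.round(2),"jaw",jaw.round(2),"F",s["force"].round(2),"gap",s["finger_gap"],"q6",s["q"][5].round(2), "tiltz",m[:,2].round(3))
if len(sys.argv)>3:
    t=np.array(list(map(float,sys.argv[1:4])));print("go",(t[:2]-p[:2]).round(2),"yaw",((t[2]-jaw+90)%180-90).round(2))
E
python3 st.py 46.73 25.29 65.5
```

```text
t 0.9333 tcp cm [44.78 27.33 22.64] jaw 66.15 F [0.2  0.52 0.13] gap 0.9976044455086078 q6 -0.82 tiltz [-0.007 -0.001 -1.   ]
go [ 1.95 -2.04] yaw -0.65
```

jog_arm --pt "1.95 -2.05 0 -0.65 0" --pt "0 0 0 0 0" --pt "0 0 -4 0 0" --pt "0 0 -4 0 0" --pt "0 0 -3 0 0" --pt "0 0 0 0 0"

```text
t: 1.43
tcp_pos: [0.4772, 0.2445, 0.1153]
tool_rot: [0.22, 0.976, 0.001, 0.002]
force: [-0.8, -0.9, -0.0]
finger_gap: 0.995
```

```bash
python3 st.py 46.73 25.29 65.5; python3 - <<'E'
from station import *
from h import *
d=snapshot("wrist");cv2.imwrite("pics/w1.png",d["img"][:,:,::-1])
E
```

```text
t 1.4333 tcp cm [47.72 24.45 11.53] jaw 64.62 F [-0.82 -0.92 -0.03] gap 0.9945909059829352 q6 -0.86 tiltz [ 0.005  0.001 -1.   ]
go [-0.99  0.84] yaw 0.88
```

View pics/w1.png

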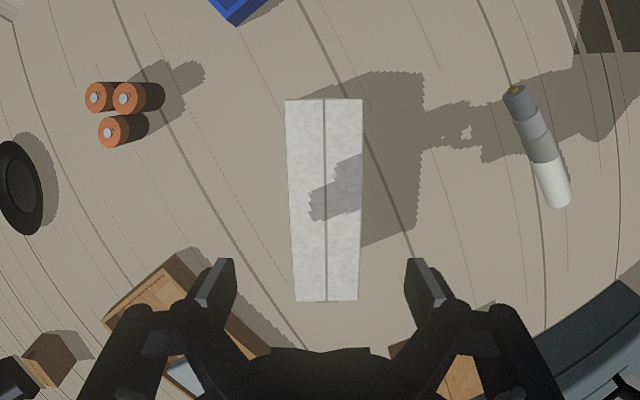

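The wrist view shows the white box between the fingers (pads at about (225,280) and (420,280), box centre line near (325,200)). The tool overshot by about 1 cm, so I'll correct that and descend.

jog_arm --pt "0 0 0 0 0" --pt "-0.9 0.8 0 0.8 0" --pt "0 0 0 0 0" --pt "0 0 0 0 0"

```text
t: 1.82
tcp_pos: [0.4706, 0.256, 0.1223]
tool_rot: [0.211, 0.977, 0.004, 0.007]
force: [1.4, -0.3, 0.6]
finger_gap: 0.999
```

```bash
python3 st.py 46.73 25.29 65.5
```

```text
t 1.8167 tcp cm [47.06 25.6  12.23] jaw 65.64 F [ 1.44 -0.27  0.59] gap 0.998665848486971 q6 -0.86 tiltz [ 0.015  0.004 -1.   ]
go [-0.33 -0.31] yaw -0.14
```

jog_arm --pt "-0.3 -0.3 0 0 0" --pt "0 0 -1.5 0 0" --pt "0 0 -1.5 0 0" --pt "0 0 -1.5 0 0" --pt "0 0 -1.5 0 0" --pt "0 0 -1 0 0" --pt "0 0 0 0 0" --pt "0 0 0 0 0"

```text
t: 2.48
tcp_pos: [0.4715, 0.2556, 0.0598]
tool_rot: [0.209, 0.978, 0.008, 0.016]
force: [-0.1, -0.2, 0.2]
finger_gap: 1.003
```

```bash
python3 st.py 46.73 25.29 65.5
```

```text
t 2.4833 tcp cm [47.15 25.56  5.98] jaw 65.9 F [-0.14 -0.16  0.2 ] gap 1.0029111832288908 q6 -0.86 tiltz [ 0.035  0.01  -0.999]
go [-0.42 -0.27] yaw -0.4
```

jog_arm --pt "-0.4 -0.25 0 -0.4 0" --pt "0 0 0 0 0" --pt "0 0 0 0 0" --pt "0 0 0 0 0"

```text
t: 2.82
tcp_pos: [0.4684, 0.2532, 0.0625]
tool_rot: [0.213, 0.977, 0.009, 0.018]
force: [0.2, 0.6, -0.5]
finger_gap: 0.998
```

```bash
python3 st.py 46.73 25.29 65.5
```

```text
t 2.8167 tcp cm [46.84 25.32  6.25] jaw 65.47 F [ 0.21  0.65 -0.49] gap 0.997562474686846 q6 -0.85 tiltz [ 0.039  0.011 -0.999]
go [-0.11 -0.03] yaw 0.03
```

jog_arm --pt "0 0 3 0 0" --pt "0 0 3 0 0" --pt "0 0 3 0 0" --pt "0 0 0 0 0" --pt "0 0 0 0 0"

```text
t: 3.23
tcp_pos: [0.4677, 0.2528, 0.1563]
tool_rot: [0.213, 0.977, 0.009, 0.018]
force: [-0.0, -0.1, 0.1]
finger_gap: 0.998
```

```bash
python3 st.py 46.73 25.29 65.5
```

```text
t 3.2333 tcp cm [46.77 25.28 15.63] jaw 65.46 F [-0.   -0.07  0.07] gap 0.9981133102050288 q6 -0.86 tiltz [ 0.038  0.01  -0.999]
go [-0.04  0.01] yaw 0.04
```

jog_arm --pt "0 0 -4 0 0" --pt "0 0 0 0 0" --pt "0 0 0 0 0" --pt "0 0 0 0 0"

```text
t: 3.57
tcp_pos: [0.4679, 0.2529, 0.1138]
tool_rot: [0.213, 0.977, 0.008, 0.017]
force: [-0.5, 0.2, -0.5]
finger_gap: 0.996
```

```bash
python3 st.py 46.73 25.29 65.5
```

```text
t 3.5667 tcp cm [46.79 25.29 11.38] jaw 65.46 F [-0.55  0.2  -0.49] gap 0.9963903968220922 q6 -0.86 tiltz [ 0.036  0.01  -0.999]
go [-0.06 -0.  ] yaw 0.04
```

jog_arm --pt "0 0 1.5 0 0" --pt "0 0 1.5 0 0" --pt "0 0 1.5 0 0" --pt "0 0 1.5 0 0" --pt "0 0 0 0 0" --pt "0 0 0 0 0"

```text
t: 4.07
tcp_pos: [0.4677, 0.2529, 0.1838]
tool_rot: [0.213, 0.977, 0.01, 0.02]
force: [0.5, 0.9, -0.7]
finger_gap: 1.0
```

```bash
python3 st.py 46.73 25.29 65.5
```

```text
t 4.0667 tcp cm [46.77 25.29 18.38] jaw 65.47 F [ 0.48  0.88 -0.68] gap 1.0003974975451428 q6 -0.86 tiltz [ 0.043  0.012 -0.999]
go [-0.04  0.  ] yaw 0.03
```

jog_arm --pt "0 0 -4 0 0" --pt "0 0 -4 0 0" --pt "0 0 -2 0 0" --pt "0 0 0 0 0" --pt "0 0 0 0 0" --pt "0 0 0 0 0"

```text
t: 4.57
tcp_pos: [0.4704, 0.2538, 0.0859]
tool_rot: [0.213, 0.977, 0.014, 0.026]
force: [0.1, 0.4, -0.1]
finger_gap: 1.001
```

```bash
python3 st.py 46.73 25.29 65.5
```

```text
t 4.5667 tcp cm [47.04 25.38  8.59] jaw 65.5 F [ 0.06  0.36 -0.06] gap 1.0005864755555933 q6 -0.86 tiltz [ 0.056  0.016 -0.998]
go [-0.31 -0.09] yaw 0.0
```

jog_arm --pt "0 0 4 0 0" --pt "0 0 0 0 0" --pt "3.5 1.9 0 0 0" --pt "3.5 1.9 0 0 0" --pt "3.5 1.9 0 0 0" --pt "0 0 0 0 0" --pt "0 0 0 0 0"

```text
t: 5.15
tcp_pos: [0.5722, 0.3107, 0.1341]
tool_rot: [0.213, 0.977, 0.014, 0.025]
force: [-0.7, -0.3, -0.2]
finger_gap: 1.001
```

```bash
python3 st.py 46.73 25.29 65.5
```

```text
t 5.15 tcp cm [57.22 31.07 13.41] jaw 65.5 F [-0.74 -0.25 -0.16] gap 1.0013128527451003 q6 -0.81 tiltz [ 0.055  0.016 -0.998]
go [-10.49  -5.78] yaw 0.0
```

jog_arm --pt "-3.5 -1.9 0 0 0" --pt "-3.5 -1.9 0 0 0" --pt "-3.5 -1.9 0 0 0" --pt "0 0 0 0 0" --pt "0 0 0 0 0"

```text
t: 5.57
tcp_pos: [0.4621, 0.2517, 0.1398]
tool_rot: [0.212, 0.977, 0.016, 0.03]
force: [1.0, 1.1, 0.4]
finger_gap: 1.002
```

```bash
python3 st.py 46.73 25.29 65.5
```

```text
t 5.5667 tcp cm [46.21 25.17 13.98] jaw 65.56 F [0.99 1.07 0.42] gap 1.0024108725741958 q6 -0.86 tiltz [ 0.065  0.019 -0.998]
go [0.52 0.12] yaw -0.06
```

Jogging down or inward accumulates a small tool tilt, now 0.065 rad. A half turn about z gives the same grasp and reverses the tilt, so later moves should cancel it.

jog_arm --pt "0 0 0 -7 0" --pt "0 0 0 -7 0" --pt "0 0 0 -7 0" --pt "0 0 0 -7 0" --pt "0 0 0 -7 0" --pt "0 0 0 -7 0" --pt "0 0 0 -7 0" --pt "0 0 0 -7 0" --pt "0 0 0 -7 0" --pt "0 0 0 -7 0"

```text
t: 6.4
tcp_pos: [0.4663, 0.253, 0.1512]
tool_rot: [0.744, 0.667, 0.002, 0.041]
force: [-0.8, 0.1, 0.6]
finger_gap: 0.999
```

```bash
python3 st.py 46.73 25.29 65.5
```

```text
t 6.4 tcp cm [46.63 25.3  15.12] jaw 173.79 F [-0.78  0.15  0.6 ] gap 0.999429052840181 q6 0.5 tiltz [ 0.057 -0.058 -0.997]
go [ 0.1  -0.01] yaw 71.71
```

jog_arm --pt "0 0 0 -7 0" --pt "0 0 0 -7 0" --pt "0 0 0 -7 0" --pt "0 0 0 -7 0" --pt "0 0 0 -7 0" --pt "0 0 0 -7 0" --pt "0 0 0 -7 0" --pt "0 0 0 -7 0" --pt "0 0 0 -7 0" --pt "0 0 0 -7 0"

```text
t: 7.23
tcp_pos: [0.475, 0.2573, 0.1623]
tool_rot: [0.994, 0.105, -0.011, 0.038]
force: [0.4, 0.0, 0.1]
finger_gap: 0.998
```

```bash
python3 st.py 46.73 25.29 65.5
```

```text
t 7.2333 tcp cm [47.5  25.73 16.23] jaw 102.11 F [0.43 0.01 0.11] gap 0.9982787848723436 q6 1.74 tiltz [-0.014 -0.078 -0.997]
go [-0.77 -0.44] yaw -36.61
```

jog_arm --pt "0 0 0 -7 0" --pt "0 0 0 -7 0" --pt "0 0 0 -7 0" --pt "0 0 0 -7 0" --pt "0 0 0 -7 0" --pt "0 0 0 0 0"

```text
t: 7.73
tcp_pos: [0.4807, 0.2596, 0.1688]
tool_rot: [0.978, -0.207, -0.016, 0.031]
force: [-0.7, 0.1, -0.1]
finger_gap: 0.999
```

```bash
python3 st.py 46.73 25.29 65.5
```

```text
t 7.7333 tcp cm [48.07 25.96 16.88] jaw 66.1 F [-0.73  0.09 -0.11] gap 0.998674326612048 q6 2.32 tiltz [-0.043 -0.054 -0.998]
go [-1.34 -0.67] yaw -0.6
```

jog_arm --pt "0 0 -2 0 0" --pt "0 0 -2 0 0" --pt "0 0 -2 0 0" --pt "0 0 0 0 0"

```text
t: 8.07
tcp_pos: [0.4854, 0.2612, 0.1122]
tool_rot: [0.979, -0.201, -0.009, 0.027]
force: [-0.2, -0.4, 0.8]
finger_gap: 0.998
```

```bash
python3 st.py 46.73 25.29 65.5
```

```text
t 8.0667 tcp cm [48.54 26.12 11.22] jaw 66.77 F [-0.15 -0.39  0.84] gap 0.9980483921436203 q6 2.32 tiltz [-0.029 -0.05  -0.998]
go [-1.81 -0.83] yaw -1.27
```

jog_arm --pt "-0.9 -0.4 0 -0.6 0" --pt "-0.9 -0.4 0 -0.6 0" --pt "0 0 0 0 0" --pt "0 0 -1.5 0 0" --pt "0 0 -1.5 0 0" --pt "0 0 -1.5 0 0" --pt "0 0 0 0 0" --pt "0 0 0 0 0"

```text
t: 8.73
tcp_pos: [0.473, 0.2554, 0.0742]
tool_rot: [0.978, -0.206, -0.002, 0.023]
force: [0.6, 0.9, -0.6]
finger_gap: 1.001
```

```bash
python3 st.py 46.73 25.29 65.5
```

```text
t 8.7333 tcp cm [47.3  25.54  7.42] jaw 66.19 F [ 0.64  0.86 -0.62] gap 1.0011571649530995 q6 2.34 tiltz [-0.014 -0.044 -0.999]
go [-0.57 -0.25] yaw -0.69
```

jog_arm --pt "-0.5 -0.25 0 -0.6 0" --pt "0 0 -1.4 0 0" --pt "0 0 -1.4 0 0" --pt "0 0 0 0 0" --pt "0 0 0 0 0"

```text
t: 9.15
tcp_pos: [0.4708, 0.2539, 0.0517]
tool_rot: [0.977, -0.211, 0.002, 0.02]
force: [-0.7, -0.3, 0.2]
finger_gap: 1.003
```

```bash
python3 st.py 46.73 25.29 65.5
```

```text
t 9.15 tcp cm [47.08 25.39  5.17] jaw 65.57 F [-0.72 -0.32  0.21] gap 1.0026508434949581 q6 2.35 tiltz [-0.004 -0.041 -0.999]
go [-0.35 -0.1 ] yaw -0.07
```

jog_arm --pt "-0.35 -0.1 -1 0 0" --pt "0 0 0 0 0" --pt "0 0 0 0 200" --pt "0 0 0 0 200" --pt "0 0 0 0 200" --pt "0 0 0 0 200" --pt "0 0 0 0 200" --pt "0 0 0 0 200" --pt "0 0 0 0 200"

```text
t: 9.9
tcp_pos: [0.4708, 0.254, 0.0482]
tool_rot: [0.977, -0.211, 0.007, 0.018]
force: [0.1, 0.7, -0.9]
finger_gap: 0.532
```

```bash
python3 st.py 46.73 25.29 65.5
```

```text
t 9.9 tcp cm [47.08 25.4   4.82] jaw 65.56 F [ 0.14  0.65 -0.88] gap 0.5321043586021471 q6 2.35 tiltz [ 0.006 -0.038 -0.999]
go [-0.35 -0.11] yaw -0.06
```

jog_arm --pt "0 0 1 0 200" --pt "0 0 2 0 200" --pt "0 0 2 0 200" --pt "0 0 2 0 200" --pt "0 0 0 0 200" --pt "0 0 0 0 200"

```text
t: 10.4
tcp_pos: [0.4689, 0.2535, 0.1215]
tool_rot: [0.977, -0.211, 0.005, 0.019]
force: [-0.9, 0.4, -1.4]
finger_gap: 0.533
```

```bash
python3 st.py 56.45 6.84 101.06
```

```text
t 10.4 tcp cm [46.89 25.35 12.15] jaw 65.56 F [-0.9   0.4  -1.39] gap 0.5330378749870957 q6 2.34 tiltz [ 0.001 -0.039 -0.999]
go [  9.56 -18.51] yaw 35.5
```

jog_arm --pt "0.6 -1.1 0 3 200" --pt "1.2 -2.3 0 4.5 200" --pt "1.2 -2.3 0 4.5 200" --pt "1.2 -2.3 0 4.5 200" --pt "1.2 -2.3 0 4.5 200" --pt "1.2 -2.3 0 4.5 200" --pt "1.2 -2.3 0 4.5 200" --pt "0.6 -1.2 0 3 200" --pt "0 0 0 0 200" --pt "0 0 0 0 200"

```text
t: 11.23
tcp_pos: [0.5499, 0.0856, 0.1135]
tool_rot: [0.996, 0.09, 0.004, 0.017]
force: [-0.1, 0.1, -1.0]
finger_gap: 0.533
```

```bash
python3 st.py 56.45 6.84 101.06; python3 - <<'E'
from station import *
from h import *
d=snapshot("scene");cv2.imwrite("pics/s2.png",d["img"][:,:,::-1]);np.savez("s2.npz",**d)
crop(d,280,170,420,310,4,"pics/s2c.png")
E
```

```text
t 11.2333 tcp cm [54.99  8.56 11.35] jaw 100.33 F [-0.11  0.12 -1.02] gap 0.532575381691084 q6 1.39 tiltz [ 0.01  -0.034 -0.999]
go [ 1.46 -1.72] yaw 0.73
```

View pics/s2c.png

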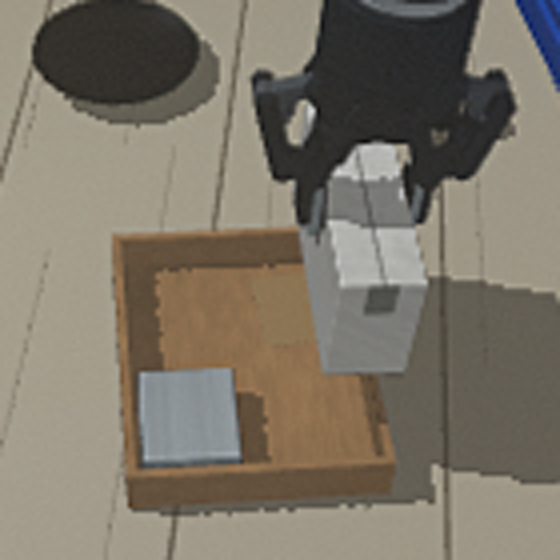

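The long box hangs between the fingers, its near end face at crop (370,310) and slightly tilted. The tin is at crop (190,415), undisturbed. Next I'll measure the box's end and side from depth.

```bash
cat > meas.py <<'E'
from h import *
C=np.array([.5722,.0291]);a=np.radians(11.06);ux=np.array([np.cos(a),np.sin(a)]);uy=np.array([-np.sin(a),np.cos(a)])
def loc(P): return np.stack([(P[...,:2]-C)@ux,(P[...,:2]-C)@uy,P[...,2]],-1)*1000
E
python3 - <<'E'
from meas import *
d=dict(np.load("s2.npz"));L=loc(cloud(d));im=d["img"].astype(int)
# front face + front top, by colour (whitish) and region
sat=im.max(-1)-im.min(-1)
m=(sat<18)&(im.min(-1)>105)&(L[...,2]>45)
m[:, :350]=0;m[:,390:]=0;m[:225]=0;m[265:]=0
Q=L[m];print(m.sum(),"x",np.percentile(Q[:,0],[2,50,90,98]).round(1),"z",np.percentile(Q[:,2],[1,50,99]).round(1))
for lo,hi in((50,60),(60,80),(80,100),(100,115)):
    F=Q[(Q[:,2]>lo)&(Q[:,2]<hi)&(Q[:,0]>np.percentile(Q[:,0],90)-8)];print(lo,len(F),"y",np.percentile(F[:,1],[2,98]).round(1),"x",np.median(F[:,0]).round(1)) if len(F) else 0
T=Q[Q[:,2]>110];print("top y",np.percentile(T[:,1],[2,98]))
E
```

```text
933 x [-13.1  51.1  57.5  58.5] z [ 71.  124.1 145.3]
60 60 y [35.1 79.2] x 56.1
80 125 y [34.8 78.6] x 56.6
100 98 y [35.5 79.6] x 56.8
top y [35.79941823 81.27326249]
```

jog_arm --pt "0.8 -0.75 0 0.4 200" --pt "0.8 -0.75 0 0.3 200" --pt "0 0 0 0 200" --pt "0 0 0 0 200" --pt "0 0 -1 0 200" --pt "0 0 -1 0 200" --pt "0 0 0 0 200" --pt "0 0 0 0 200"

```text
t: 11.95
tcp_pos: [0.5643, 0.0744, 0.0903]
tool_rot: [0.995, 0.099, 0.002, 0.017]
force: [-0.3, -0.0, -0.9]
finger_gap: 0.531
```

```bash
python3 st.py 56.61 7.04 101.06
```

```text
t 11.95 tcp cm [56.43  7.44  9.03] jaw 101.34 F [-0.31 -0.01 -0.93] gap 0.5312428722360795 q6 1.36 tiltz [ 0.007 -0.033 -0.999]
go [ 0.18 -0.4 ] yaw -0.28
```

jog_arm --pt "0.2 -0.4 0 -0.3 200" --pt "0 0 0 0 200" --pt "0 0 -1 0 200" --pt "0 0 -0.7 0 200" --pt "0 0 0 0 200" --pt "0 0 0 0 200"

```text
t: 12.45
tcp_pos: [0.5658, 0.0703, 0.071]
tool_rot: [0.995, 0.096, 0.001, 0.017]
force: [-0.8, -0.1, -1.7]
finger_gap: 0.531
```

```bash
python3 st.py 56.61 7.04 101.06; python3 - <<'E'
from station import *
from meas import *
d=snapshot("scene");np.savez("s3.npz",**d)
crop(d,280,190,420,310,5,"pics/s3c.png")
L=loc(cloud(d));im=d["img"].astype(int)
sat=im.max(-1)-im.min(-1)
m=(sat<18)&(im.min(-1)>105)&(L[...,2]>30)
m[:, :325]=0;m[:,390:]=0;m[:225]=0;m[300:]=0
Q=L[m];e=np.percentile(Q[:,0],95);F=Q[Q[:,0]>e-8]
print(len(F),"end x",e,"y",np.percentile(F[:,1],[1,99]),"z",np.percentile(F[:,2],[1,99]))
E
```

```text
t 12.45 tcp cm [56.58  7.03  7.1 ] jaw 101.03 F [-0.84 -0.1  -1.72] gap 0.5309112251756447 q6 1.36 tiltz [ 0.006 -0.033 -0.999]
go [0.03 0.01] yaw 0.03
424 end x 70.62110046820499 y [-94.23872619  63.2138115 ] z [ 30.18250741 718.30359262]
```

View pics/s3c.png

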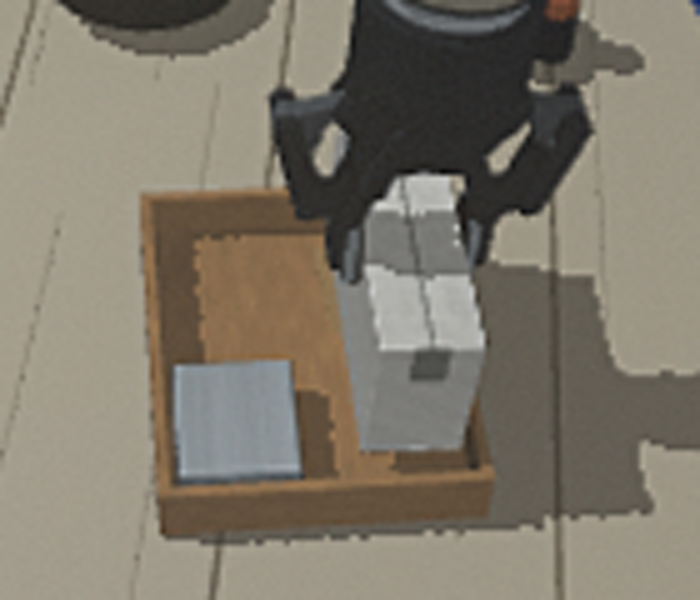

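The box end is at carton x≈70, which centres it, and its far side is at y≈63. It is inside the walls, so I'll lower it gently.

jog_arm --pt "0 0 -0.7 0 200" --pt "0 0 -0.5 0 200" --pt "0 0 -0.3 0 200" --pt "0 0 0 0 200"

```text
t: 12.83
tcp_pos: [0.566, 0.0704, 0.0548]
tool_rot: [0.995, 0.096, 0.001, 0.017]
force: [-0.3, -0.6, -1.8]
finger_gap: 0.534
```

```bash
python3 st.py 56.61 7.04 101.06
```

```text
t 12.8333 tcp cm [56.6   7.04  5.48] jaw 101.03 F [-0.28 -0.57 -1.8 ] gap 0.5341497352825283 q6 1.36 tiltz [ 0.006 -0.033 -0.999]
go [0.01 0.  ] yaw 0.03
```

jog_arm --pt "0 0 -0.3 0 200" --pt "0 0 -0.2 0 200" --pt "0 0 0 0 200"

```text
t: 13.08
tcp_pos: [0.5657, 0.0698, 0.0529]
tool_rot: [0.995, 0.097, 0.001, 0.017]
force: [0.4, 0.6, -1.5]
finger_gap: 0.532
```

```bash
python3 st.py 56.61 7.04 101.06
```

```text
t 13.0833 tcp cm [56.57  6.98  5.29] jaw 101.08 F [ 0.43  0.57 -1.51] gap 0.5321645228090608 q6 1.36 tiltz [ 0.006 -0.034 -0.999]
go [0.04 0.06] yaw -0.02
```

jog_arm --pt "0 0 -0.3 0 200" --pt "0 0 -0.2 0 200"

```text
t: 13.25
tcp_pos: [0.5662, 0.0696, 0.0519]
tool_rot: [0.995, 0.096, 0.002, 0.018]
force: [-5.1, -0.2, 17.1]
finger_gap: 0.536
```

```bash
python3 st.py 56.61 7.04 101.06; python3 - <<'E'
from station import *
from meas import *
d=snapshot("scene");np.savez("s4.npz",**d)
crop(d,300,220,400,305,7,"pics/s4c.png")
E
```

```text
t 13.25 tcp cm [56.62  6.96  5.19] jaw 101.07 F [-5.1  -0.25 17.13] gap 0.5357503395470202 q6 1.36 tiltz [ 0.008 -0.035 -0.999]
go [-0.01  0.08] yaw -0.01
```

View pics/s4c.png

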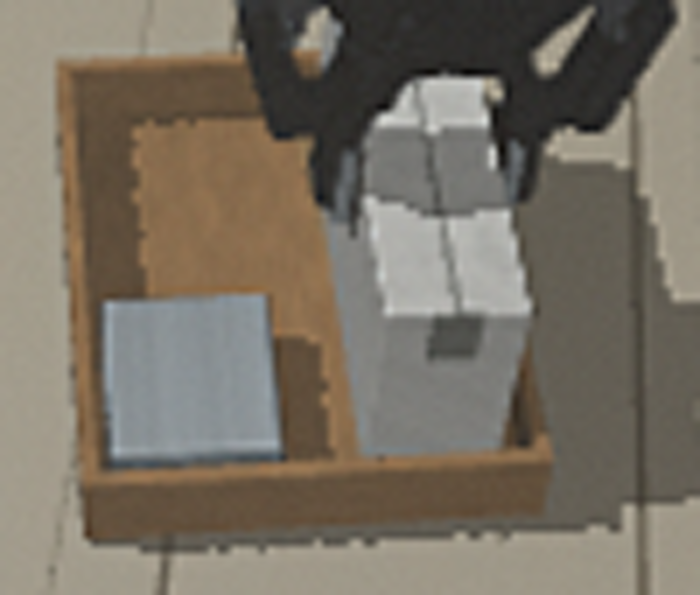

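The box is inside the walls and on the floor, with 17 N of contact. I'll release it.

jog_arm --pt "0 0 0.1 0 110" --pt "0 0 0 0 80" --pt "0 0 0 0 40" --pt "0 0 0 0 0" --pt "0 0 0 0 0" --pt "0 0 0 0 0" --pt "0 0 2 0 0" --pt "0 0 3 0 0" --pt "0 0 4 0 0" --pt "0 0 0 0 0"

```text
t: 14.13
tcp_pos: [0.5646, 0.0696, 0.1419]
tool_rot: [0.995, 0.096, -0.001, 0.017]
force: [1.8, 0.4, 0.1]
finger_gap: 1.004
```

```bash
python3 st.py 53.05 -27.9 76.7;  python3 - <<'E'
from station import *
from meas import *
d=snapshot("scene");np.savez("s5.npz",**d)
crop(d,300,190,400,305,5,"pics/s5c.png")
E
```

```text
t 14.1333 tcp cm [56.46  6.96 14.19] jaw 101.08 F [1.78 0.4  0.09] gap 1.0041803609252369 q6 1.35 tiltz [ 0.001 -0.034 -0.999]
go [ -3.41 -34.86] yaw -24.38
```

View pics/s5c.png

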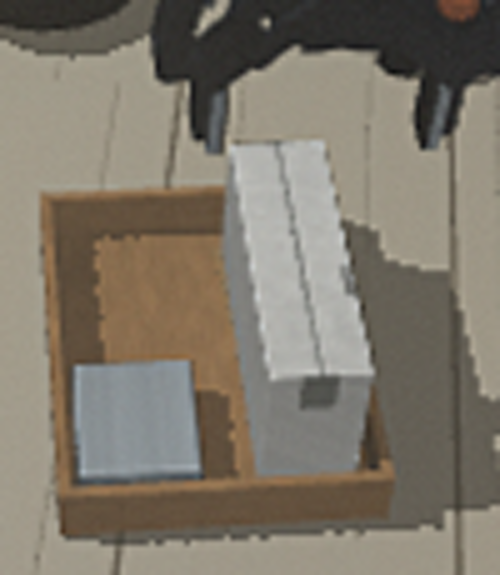

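The long box stands seated and upright at crop (305,300), with the tin unchanged. On to the small square box.

jog_arm --pt "-0.3 -2 0 5 0" --pt "-0.3 -3.5 0 6.5 0" --pt "-0.3 -3.5 0 6.5 0" --pt "-0.3 -3.5 0 6.5 0" --pt "-0.3 -3.5 0 6.5 0" --pt "-0.3 -3.5 0 6.5 0" --pt "-0.3 -3.5 0 6.5 0" --pt "-0.3 -3.5 0 6.5 0" --pt "-0.3 -3.5 0 6.5 0" --pt "-0.3 -2 0 5 0"

```text
t: 15.02
tcp_pos: [0.5267, -0.2495, 0.1304]
tool_rot: [0.791, 0.612, 0.002, 0.011]
force: [0.3, -0.3, 0.7]
finger_gap: 0.994
```

jog_arm --pt "0 0 0 0 0" --pt "0 0 0 0 0"

```text
t: 15.18
tcp_pos: [0.5251, -0.2547, 0.128]
tool_rot: [0.793, 0.61, 0.001, 0.011]
force: [-1.0, 0.1, 0.2]
finger_gap: 1.001
```

```bash
python3 st.py 53.05 -27.9 -13.3
```

```text
t 15.1833 tcp cm [ 52.51 -25.47  12.8 ] jaw 165.14 F [-1.03  0.15  0.17] gap 1.00070089607143 q6 -0.38 tiltz [ 0.015 -0.016 -1.   ]
go [ 0.54 -2.43] yaw 1.56
```

jog_arm --pt "0.55 -2.3 0 1.5 0" --pt "0 0 0 0 0" --pt "0 0 0 0 0" --pt "0 0 -2 0 0" --pt "0 0 0 0 0" --pt "0 0 0 0 0"

```text
t: 15.68
tcp_pos: [0.5292, -0.2697, 0.1042]
tool_rot: [0.785, 0.62, 0.001, 0.006]
force: [0.3, 0.2, 0.7]
finger_gap: 1.0
```

```bash
python3 st.py 53.05 -27.9 -13.3; python3 - <<'E'
from station import *
from h import *
d=snapshot("wrist");cv2.imwrite("pics/w2.png",d["img"][:,:,::-1])
E
```

```text
t 15.6833 tcp cm [ 52.92 -26.97  10.42] jaw 166.58 F [0.28 0.17 0.67] gap 0.9998646630764445 q6 -0.42 tiltz [ 0.008 -0.008 -1.   ]
go [ 0.13 -0.93] yaw 0.12
```

View pics/w2.png

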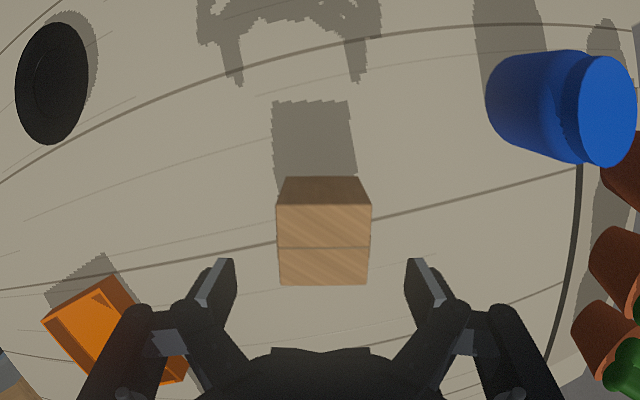

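The small box is centred between the pads (box column about 323, pad midpoint about 321). I'll correct y and descend.

jog_arm --pt "0.1 -0.9 0 0 0" --pt "0 0 0 0 0" --pt "0 0 -1.8 0 0" --pt "0 0 -1.8 0 0" --pt "0 0 -1.5 0 0" --pt "0 0 0 0 0" --pt "0 0 0 0 0"

```text
t: 16.32
tcp_pos: [0.5334, -0.2797, 0.0571]
tool_rot: [0.784, 0.62, 0.002, 0.01]
force: [0.1, -0.7, -0.4]
finger_gap: 1.007
```

```bash
python3 st.py 53.05 -27.9 -13.3
```

```text
t 16.3167 tcp cm [ 53.34 -27.97   5.71] jaw 166.67 F [ 0.09 -0.69 -0.44] gap 1.0068798163050023 q6 -0.43 tiltz [ 0.015 -0.013 -1.   ]
go [-0.29  0.07] yaw 0.03
```

jog_arm --pt "-0.3 0.1 -1.6 0 0" --pt "0 0 0 0 0" --pt "0 0 0 0 180" --pt "0 0 0 0 180" --pt "0 0 0 0 180" --pt "0 0 0 0 180" --pt "0 0 0 0 180" --pt "0 0 0 0 180"

```text
t: 16.98
tcp_pos: [0.5346, -0.2819, 0.049]
tool_rot: [0.784, 0.62, 0.003, 0.016]
force: [-0.0, -0.1, -0.6]
finger_gap: 0.693
```

```bash
python3 st.py 53.05 -27.9 -13.3
```

```text
t 16.9833 tcp cm [ 53.46 -28.19   4.9 ] jaw 166.66 F [-0.01 -0.12 -0.57] gap 0.6925663475721839 q6 -0.44 tiltz [ 0.025 -0.021 -0.999]
go [-0.41  0.29] yaw 0.04
```

jog_arm --pt "0 0 1 0 180" --pt "0 0 2 0 180" --pt "0 0 2 0 180" --pt "0 0 2 0 180" --pt "0 0 0 0 180" --pt "0 0 0 0 180"

```text
t: 17.48
tcp_pos: [0.5337, -0.281, 0.1232]
tool_rot: [0.784, 0.62, 0.003, 0.015]
force: [0.1, 0.1, -0.9]
finger_gap: 0.69
```

```bash
python3 st.py 53.77 -1.33 11.06; python3 - <<'E'
from station import *
from h import *
d=snapshot("scene");np.savez("s6.npz",**d)
crop(d,150,130,350,290,4,"pics/s6c.png")
E
```

```text
t 17.4833 tcp cm [ 53.37 -28.1   12.32] jaw 166.66 F [ 0.14  0.08 -0.94] gap 0.6901063081503408 q6 -0.44 tiltz [ 0.023 -0.019 -1.   ]
go [ 0.4  26.77] yaw 24.4
```

View pics/s6c.png

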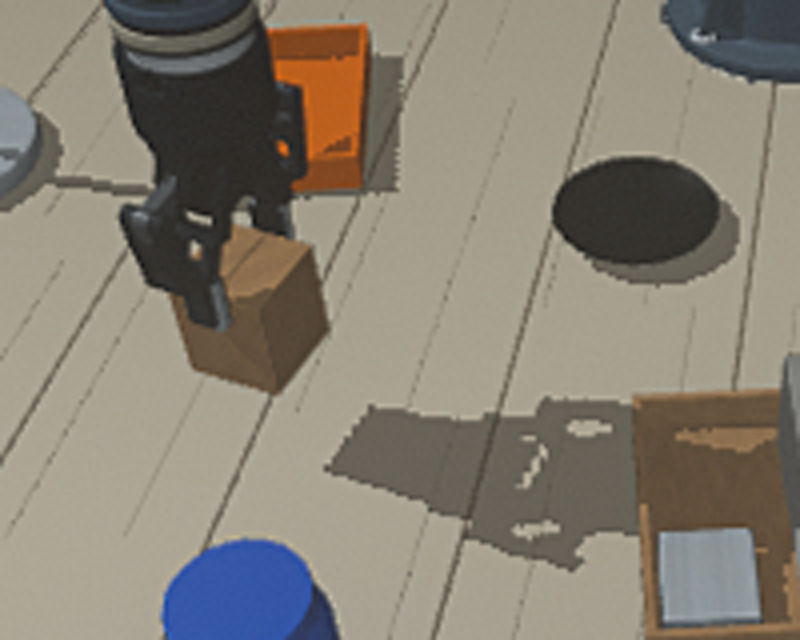

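jog_arm --pt "0 1.5 0 3 180" --pt "0 3 0 3 180" --pt "0 3 0 3 180" --pt "0 3 0 3 180" --pt "0 3 0 3 180" --pt "0 3 0 3 180" --pt "0 3 0 3 180" --pt "0 1.5 0 2 180" --pt "0 0 0 0 180" --pt "0 0 0 0 180"

```text
t: 18.37
tcp_pos: [0.5273, -0.0634, 0.1138]
tool_rot: [0.639, 0.769, 0.004, 0.008]
force: [-0.5, -0.5, -1.2]
finger_gap: 0.696
```

```bash
python3 st.py 53.77 -1.33 11.06
```

```text
t 18.3667 tcp cm [52.73 -6.34 11.38] jaw 10.51 F [-0.52 -0.48 -1.18] gap 0.6963942032367335 q6 -0.52 tiltz [ 0.017 -0.004 -1.   ]
go [1.04 5.01] yaw 0.55
```

jog_arm --pt "0.3 1.2 0 0.5 180" --pt "0.3 1.5 0 0 180" --pt "0.3 1.4 0 0 180" --pt "0.1 0.6 0 0 180" --pt "0 0 0 0 180" --pt "0 0 0 0 180"

```text
t: 18.87
tcp_pos: [0.5377, -0.0206, 0.1104]
tool_rot: [0.639, 0.769, 0.002, 0.007]
force: [-0.6, 0.2, -0.1]
finger_gap: 0.692
```

```bash
python3 st.py 53.77 -1.33 11.06
```

```text
t 18.8667 tcp cm [53.77 -2.06 11.04] jaw 10.52 F [-0.61  0.17 -0.11] gap 0.6920529257955867 q6 -0.43 tiltz [ 0.014 -0.005 -1.   ]
go [-0.    0.73] yaw 0.54
```

jog_arm --pt "0 0.6 0 0.6 180" --pt "0 0 0 0 180" --pt "0 0 -1.2 0 180" --pt "0 0 -1.2 0 180" --pt "0 0 0 0 180" --pt "0 0 0 0 180"

```text
t: 19.37
tcp_pos: [0.5386, -0.0185, 0.0863]
tool_rot: [0.637, 0.771, 0.003, 0.008]
force: [0.2, 0.2, -1.2]
finger_gap: 0.693
```

```bash
python3 st.py 53.77 -1.33 11.06; python3 - <<'E'
from station import *
from meas import *
d=snapshot("scene");np.savez("s7.npz",**d)
crop(d,290,190,410,305,5,"pics/s7c.png")
d=snapshot("top");np.savez("t7.npz",**d)
crop(d,250,115,330,200,6,"pics/t7c.png")
E
```

```text
t 19.3667 tcp cm [53.86 -1.85  8.63] jaw 10.91 F [ 0.23  0.16 -1.18] gap 0.693480938007866 q6 -0.43 tiltz [ 0.016 -0.007 -1.   ]
go [-0.09  0.52] yaw 0.15
```

View pics/s7c.png

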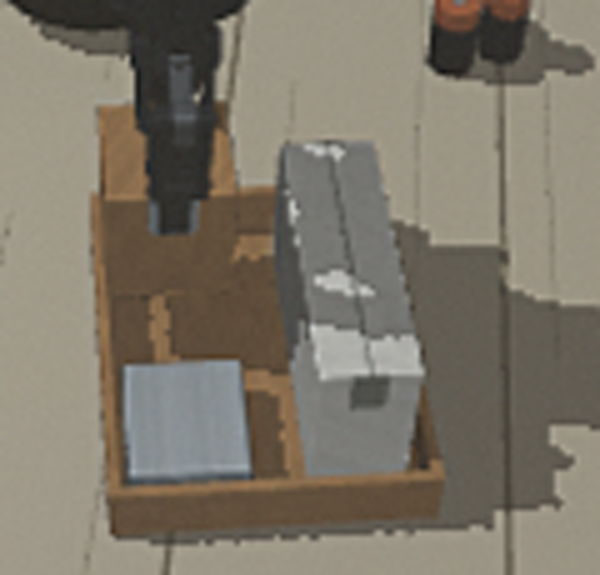

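View pics/t7c.png

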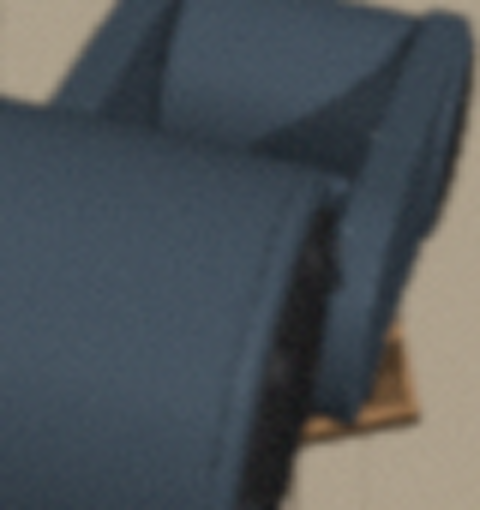

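The scene crop shows the small box in the carton's far left corner, its front face about (105–238, 200–290). The top view is blocked by the arm. I'll measure the face and the long box.

```bash
python3 - <<'E'
from meas import *
d=dict(np.load("s7.npz"));L=loc(cloud(d))
for r in range(230,252,3):
    row=L[r,304:345]; ok=(row[:,0]<5)&(row[:,0]>-30)&(row[:,2]>20)
    if ok.any(): Q=row[ok];print(r,"x",np.median(Q[:,0]).round(1),"y",Q[:,1].min().round(1),Q[:,1].max().round(1),"z",np.median(Q[:,2]).round(1))
m=(L[...,2]>74)&(L[...,2]<88)&(L[...,1]>5)&(L[...,1]<75)&(abs(L[...,0])<85);m[:215]=0;m[270:]=0
print("long top",cv2.minAreaRect(L[m][:,:2].astype(np.float32)))
E
```

```text
230 x -11.7 y -70.0 -11.5 z 107.8
233 x -10.5 y -70.1 -13.3 z 98.8
236 x -11.3 y -70.1 -13.1 z 88.0
239 x -12.0 y -70.3 -12.5 z 76.4
242 x -12.2 y -70.2 -12.3 z 65.0
245 x -11.9 y -70.4 -11.4 z 54.4
248 x -12.4 y -74.7 -18.8 z 43.5
251 x -16.0 y -74.9 -70.5 z 30.2
long top ((0.8388748168945312, 38.74372863769531), (142.39004516601562, 46.3400993347168), 0.15164770185947418)
```

jog_arm --pt "-0.1 0.7 0 0.1 180" --pt "0 0 0 0 180" --pt "0 0 0 0 180"

```text
t: 19.72
tcp_pos: [0.5384, -0.0113, 0.088]
tool_rot: [0.636, 0.771, 0.003, 0.009]
force: [0.5, 0.8, -1.5]
finger_gap: 0.692
```

```bash
python3 st.py 53.73 -1.15 11.06
```

```text
t 19.7167 tcp cm [53.84 -1.13  8.8 ] jaw 10.99 F [ 0.47  0.81 -1.5 ] gap 0.69241495649216 q6 -0.42 tiltz [ 0.019 -0.007 -1.   ]
go [-0.11 -0.02] yaw 0.07
```

jog_arm --pt "0 0 -0.8 0 180" --pt "0 0 0 0 180" --pt "0 0 0 0 180"

```text
t: 19.97
tcp_pos: [0.539, -0.0109, 0.0802]
tool_rot: [0.636, 0.772, 0.004, 0.01]
force: [-0.2, 0.9, -0.9]
finger_gap: 0.695
```

```bash
python3 st.py 53.73 -1.15 11.06; cat > fr.py <<'E'
from station import *
from meas import *
import sys
d=snapshot("scene");L=loc(cloud(d))
crop(d,290,190,410,305,5,sys.argv[1])
for r in range(232,262,4):
    row=L[r,304:345]; ok=(row[:,0]<5)&(row[:,0]>-30)&(row[:,2]>20)
    if ok.any(): Q=row[ok];print(r,"x",np.median(Q[:,0]).round(1),"y",Q[:,1].min().round(1),Q[:,1].max().round(1),"z",np.median(Q[:,2]).round(1))
E
python3 fr.py pics/s8c.png
```

```text
t 19.9667 tcp cm [53.9  -1.09  8.02] jaw 11.05 F [-0.23  0.89 -0.87] gap 0.6949971785967699 q6 -0.42 tiltz [ 0.021 -0.008 -1.   ]
go [-0.17 -0.06] yaw 0.01
232 x -9.3 y -63.5 -4.9 z 103.7
236 x -9.8 y -63.4 -3.7 z 89.1
240 x -10.0 y -63.4 -5.7 z 74.2
244 x -10.2 y -63.4 -5.2 z 60.1
248 x -10.4 y -74.7 -4.4 z 45.2
252 x -13.2 y -72.9 -70.6 z 29.9
256 x -0.3 y -71.2 -71.2 z 30.8
```

View pics/s8c.png

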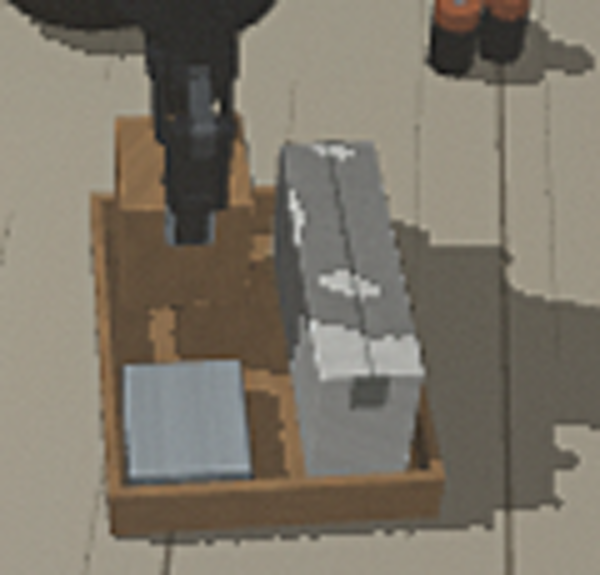

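The small box is now at y −63.5 to −4 and x −70 to −10, clear of the walls, the tin and the long box. Lowering.

jog_arm --pt "-0.2 0 -0.7 0 180" --pt "0 0 -0.7 0 180" --pt "0 0 -0.4 0 180" --pt "0 0 0 0 180"

```text
t: 20.35
tcp_pos: [0.5364, -0.011, 0.0602]
tool_rot: [0.636, 0.772, 0.003, 0.01]
force: [-0.7, 0.5, -0.4]
finger_gap: 0.69
```

```bash
python3 st.py 53.73 -1.15 11.06
```

```text
t 20.35 tcp cm [53.64 -1.1   6.02] jaw 11.04 F [-0.66  0.48 -0.36] gap 0.6899251371802387 q6 -0.42 tiltz [ 0.02  -0.007 -1.   ]
go [ 0.09 -0.05] yaw 0.02
```

jog_arm --pt "0 0 -0.4 0 180" --pt "0 0 -0.3 0 180" --pt "0 0 0 0 180"

```text
t: 20.6
tcp_pos: [0.5361, -0.011, 0.0517]
tool_rot: [0.636, 0.772, 0.003, 0.009]
force: [1.1, -0.5, -0.8]
finger_gap: 0.692
```

```bash
python3 st.py 53.73 -1.15 11.06
```

```text
t 20.6 tcp cm [53.61 -1.1   5.17] jaw 11.02 F [ 1.09 -0.51 -0.79] gap 0.6922154130837522 q6 -0.42 tiltz [ 0.019 -0.007 -1.   ]
go [ 0.12 -0.05] yaw 0.04
```

jog_arm --pt "0 0 -0.2 0 180" --pt "0 0 -0.2 0 180"

```text
t: 20.77
tcp_pos: [0.5362, -0.011, 0.0509]
tool_rot: [0.636, 0.772, 0.003, 0.01]
force: [-5.3, 0.2, 23.2]
finger_gap: 0.692
```

```bash
python3 st.py 53.73 -1.15 11.06; python3 fr.py pics/s9c.png
```

```text
t 20.7667 tcp cm [53.62 -1.1   5.09] jaw 11.04 F [-5.33  0.23 23.23] gap 0.6924109112285283 q6 -0.42 tiltz [ 0.02  -0.008 -1.   ]
go [ 0.11 -0.05] yaw 0.02
232 x -16.7 y -43.8 -8.7 z 93.6
236 x -20.9 y -62.8 -4.7 z 75.8
240 x -12.5 y -63.2 -5.4 z 72.1
244 x -12.2 y -63.1 -4.8 z 58.3
248 x -12.8 y -74.8 -4.3 z 42.2
252 x -12.8 y -73.0 -3.1 z 27.2
256 x 1.0 y -73.6 -71.3 z 32.6
```

View pics/s9c.png

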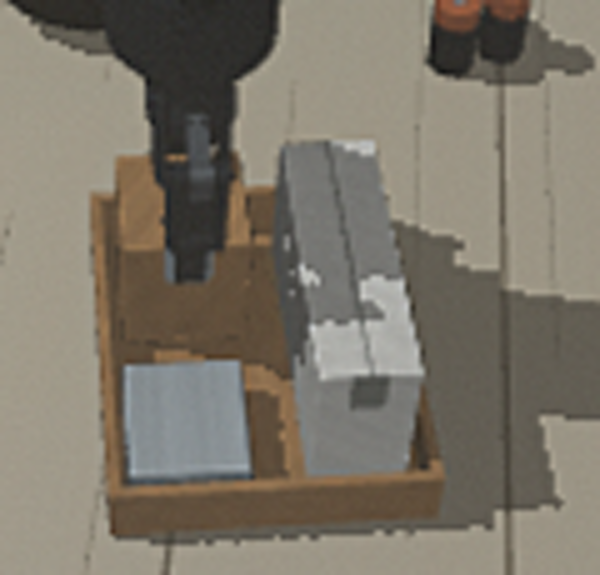

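The small box is on the floor (top at about 75 mm, 23 N of contact). I'll release and retreat.

jog_arm --pt "0 0 0.1 0 70" --pt "0 0 0 0 40" --pt "0 0 0 0 0" --pt "0 0 0 0 0" --pt "0 0 0 0 0" --pt "0 0 2 0 0" --pt "0 0 4 0 0" --pt "0 0 4 0 0" --pt "0 0 4 0 0" --pt "0 0 0 0 0"

```text
t: 21.65
tcp_pos: [0.5345, -0.0108, 0.1946]
tool_rot: [0.636, 0.772, 0.002, 0.007]
force: [1.1, -0.1, 0.5]
finger_gap: 1.001
```

jog_arm --pt "0 -3.5 0.5 0 0" --pt "0 -3.5 0.5 0 0" --pt "0 -3.5 0.5 0 0" --pt "0 -3.5 0.5 0 0" --pt "0 -3.5 0.5 0 0" --pt "0 -3.5 0.5 0 0" --pt "0 -3.5 0.5 0 0" --pt "0 -2 0 0 0" --pt "0 0 0 0 0" --pt "0 0 0 0 0"

```text
t: 22.48
tcp_pos: [0.5336, -0.2872, 0.2316]
tool_rot: [0.634, 0.773, 0.003, 0.01]
force: [-0.2, 0.1, -0.4]
finger_gap: 1.001
```

```bash
python3 st.py; python3 - <<'E'
from station import *
from meas import *
for n in("scene","top"):
    d=snapshot(n);L=loc(cloud(d))
    crop(d,*((290,180,410,305,5) if n=="scene" else (250,115,330,200,6)),f"pics/end_{n}.png")
    ins=(abs(L[...,0])<85)&(abs(L[...,1])<72)&(d["depth"]>0)
    for k,m in(("long",ins&(L[...,1]>5)&(L[...,2]>74)&(L[...,2]<90)),("short",ins&(L[...,1]<5)&(L[...,2]>66)&(L[...,2]<84)),
               ("tin",ins&(L[...,0]>2)&(L[...,1]<5)&(L[...,2]>18)&(L[...,2]<32)&(abs(L[...,0])<79)&(L[...,1]>-66))):
        Q=L[m];A=np.c_[Q[:,:2],np.ones(len(Q))];c=np.linalg.lstsq(A,Q[:,2],rcond=None)[0]
        print(n,k,len(Q),cv2.minAreaRect(Q[:,:2].astype(np.float32)),"z",np.median(Q[:,2]).round(1),"slope",c[:2].round(3))
E
```

```text
t 22.4833 tcp cm [ 53.36 -28.72  23.16] jaw 11.32 F [-0.25  0.07 -0.38] gap 1.000846420617389 q6 -0.88 tiltz [ 0.02  -0.009 -1.   ]
scene long 1013 ((1.0995559692382812, 38.807838439941406), (142.76356506347656, 46.339820861816406), 0.1727687120437622) z 81.7 slope [-0.005  0.014]
scene short 551 ((-42.21723175048828, -33.14900588989258), (63.30149459838867, 60.06806564331055), 0.16536478698253632) z 75.6 slope [-0.047  0.003]
scene tin 596 ((46.95159912109375, -37.64699935913086), (55.91636657714844, 62.990840911865234), 89.11306762695312) z 27.7 slope [-0.03   0.003]
top long 0 ((0.0, 0.0), (0.0, 0.0), 0.0) z nan slope [0. 0.]
top short 0 ((0.0, 0.0), (0.0, 0.0), 0.0) z nan slope [0. 0.]
top tin 62 ((58.78620910644531, -50.56825256347656), (26.750831604003906, 34.283424377441406), 88.50819396972656) z 27.5 slope [-0.008  0.027]
  return _methods._mean(a, axis=axis, dtype=dtype,
  ret = ret.dtype.type(ret / rcount)
```

View pics/end_scene.png

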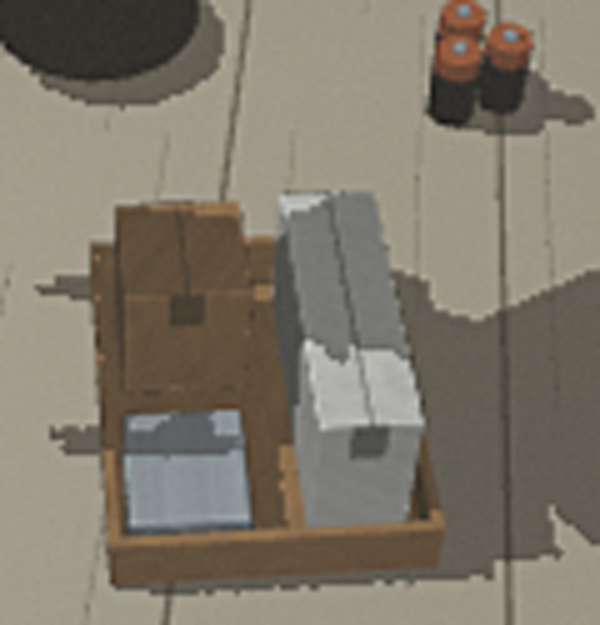

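View pics/end_top.png

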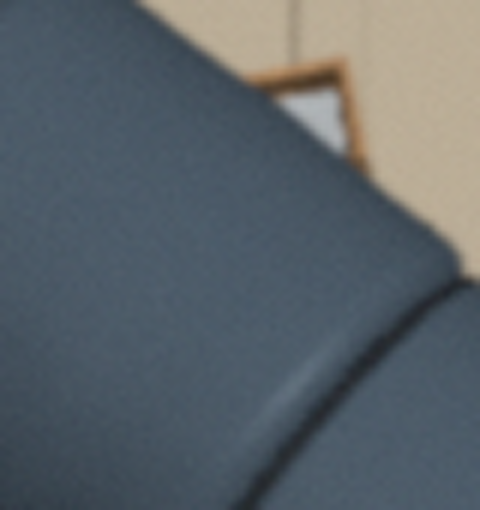

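The scene camera shows all three side by side and seated: long top at 81.7 mm (81 expected), short at 75.6 (75), tin at 27.7 (27). The gripper is clear, so I'll hand in.

```bash
python3 -c "
from station import *
print(sign_off())"
```

```text
the job is handed in; nothing more can be done
None
```

The long box and the small square box are both in the carton beside the tin, all three flat on the floor and released. I handed the job in at about 22.5 s, and no verdict is reported.

| Item | Centre in carton frame (x, y) mm | Top measured / expected mm |
|---|---|---|
| Long box | (1, 39) | 81.7 / 81 |
| Small box | (−42, −33) | 75.6 / 75 |
| Tin | (47, −38) | 27.7 / 27 |

These come from the scene camera after release. They show gaps between all three, and nothing riding on the rim or on its neighbour. Both boxes were lowered onto the floor (17 N and 23 N at contact) before the fingers opened, and the gripper was moved well clear.

- **Top-camera check failed:** the arm blocked its view, so it could not confirm the placement.
- **Tilt readings:** top-surface slopes came out at up to 0.014 for the long box, 0.047 for the small box and 0.03 for the tin. I put these down to side-face pixels in the fit; all are under the 0.12 limit.
- **Tool tilt:** jogging built up about 0.08 rad of tilt at worst. I reduced it to 0.02–0.04 rad for the grasps and placings by turning the gripper half round.

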